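# Square a wound coil on the fences, then lay it on the curing plate

## Task

Push the wound coil on the grey squaring board flush against both aluminium fences, its long side along the longer fence and its end against the shorter one, and let go of it there. Then pick the squared coil up and set it down gently on the steel curing plate, inside the yellow outline and square to it, and let go. Leave the tin, the bottle and the tape roll where they are.

Things in the scene. Friction and masses are not known exactly. Their poses are not given: they have to be found in the camera images.
- coil_center (a point): Centre of the wound coil, half-way up: a loose block 40 mm wide (x), 80 mm long (y), 46 mm high (z), about 0.4 kg, copper winding with a yellow tape band round its middle between two black end flanges. Axes are the coil's; its ends are alike, so a half turn makes no difference. It starts upright and askew on the squaring board, clear of both fences.
- coil: The same coil; origin at the centre of its underside, 23 mm below its centre. The flanges are 5 mm thick and stand 1.5 mm proud of the winding, which is 37 mm wide where it is gripped.
- board: Grey squaring board, fixed: 120 mm (x) by 150 mm (y), 10 mm thick, origin at the centre of its underside. Aluminium fences, 10 mm thick, on its +x and +y sides stand 16 mm above it (tops 26 mm above the bench); the other sides are open. Squared home, the coil's centre is at x +28, y +23, z +33 mm of the board, its long side along the board's y.
- long_fence (a point): Middle of the foot of the longer fence's inner face, at x = +48 mm on the board's top. This fence, 135 mm long, runs along the board's y; the coil's long side comes against it.
- short_fence (a point): Middle of the foot of the shorter fence's inner face, at y = +63 mm on the board's top. This fence, 96 mm long, runs along the board's x; the coil's end comes against it.
- plate: Steel curing plate, fixed: 110 mm (x) by 150 mm (y), 10 mm thick, origin at the centre of its underside. A flat yellow painted outline at its centre measures 56 mm (x) by 96 mm (y) inside; the coil lies in it with its long side along the plate's y, its centre 33 mm above the plate's origin.
- varnish_tin: Red tin, 70 mm across, 79 mm high, standing loose at the left; origin at the centre of its underside. A bystander.
- flux_bottle: White squeeze bottle with a red nozzle, 53 mm across, 156 mm high, standing loose at the left; origin at the centre of its underside. A bystander.
- tape_black: Roll of black tape, 70 mm across, 18 mm high, lying loose at the right; origin at the centre of its underside. A bystander.
Things that resemble listed ones, but are neither listed nor needed, are in the scene too. There is more than one size of the coil; the one meant has the size given above.

How it is judged:
On the way, in this order (a step that is already met when the one before it is completed fails the run):
1. the coil stands flush against both fences (within 2.5 mm of each and 2 degrees), at rest and let go (x of coil_center in the frame of board between 0.0255 and 0.0305 m and y of coil_center in the frame of board between 0.0205 and 0.0255 m and z of coil_center in the frame of board below 0.035 m and angle between the y axis of coil_center and the y axis of board, either way round below 0.035 rad and linear speed of coil below 0.02 m/s and contact force between the fingers and coil below 0.1 N and angle between coil_center's own z axis and vertical below 0.06 rad), for 0.2 s.
2. the coil is lifted clear of the fences (height (world z) of coil_center above 0.065 m), for 0.1 s.
At the end, for the whole second after the job is handed in: The coil stands upright and at rest on the curing plate, released, its centre within 10 mm of the outline's centre along each side of the outline and its long side within 0.1 rad (6 degrees) of the outline's (x of coil_center in the frame of plate between -0.01 and 0.01 m and y of coil_center in the frame of plate between -0.01 and 0.01 m and z of coil_center in the frame of plate between 0.029 and 0.037 m and angle between the y axis of coil_center and the y axis of plate, either way round below 0.1 rad and angular speed of coil below 0.1 rad/s and linear speed of coil below 0.02 m/s and contact force between the fingers and coil below 0.1 N and angle between coil_center's own z axis and vertical below 0.06 rad); the robot touches nothing.
It fails at once if the coil is dropped: touched by nothing while more than 27 mm above its resting height (height (world z) of coil_center above 0.06 m and contact force between coil and anything else below 0.02 N).
It fails at once if the tin is shifted by more than 30 mm (distance of varnish_tin from where it was at the start of the episode above 0.03 m).
It fails at once if the bottle is shifted by more than 30 mm (distance of flux_bottle from where it was at the start of the episode above 0.03 m).
It fails at once if the tape roll is shifted by more than 30 mm (distance of tape_black from where it was at the start of the episode above 0.03 m).
It also fails if it takes over 64 s, if anything falls off the work surface, if the arm or the gripper's body presses on something with over 40 N, if the wrist force passes 120 N, or if a joint passes its speed limit or range.

## Robot

A 7-joint arm with a two-finger parallel gripper is mounted at the origin on the work surface; the furniture and walls round the work are solid. World frame = base frame: x ahead of the robot, y to its left, z up, the work surface at z = 0. Lengths are in m, angles in rad, forces in N, time in s.
With the tool pointing down it reaches from about 0.425 to 0.925 m from the base axis. Payload 6.8 kg.
Tool frame: the origin (TCP) lies midway between the tips of the shut fingers; the grasp point (between the pads) lies 19 mm behind it (bot.grasp_offset is the distance from the TCP to the grasp point, in m); z points along the fingers, x is the direction in which the jaws open and shut, and the axes are right-handed (so a half turn about z gives the same grasp; the last joint's range is limited). The gripper opens to 85 mm and grips with 20 to 120 N. Pads are 22 mm wide; open, the fingers measure 114 mm over their backs; the gripper's body (76 mm by 85 mm) begins 54 mm behind the grasp point. The pads swing forward as they close: fully open they stand 13 mm farther back than shut.
Start: joints at [1.001, 0.477, 0.022, 1.555, -0.011, 1.109, -0.083], TCP at [0.301, -0.604, 0.231] pointing down, gripper open.
Joint ranges: [-2.96, 2.96], [-0.34, 2.1], [-1.41, 1.46], [0.24, 2.44], [-1.37, 4.51], [0.17, 1.92], [-2.96, 2.96]. Speed limits (rad/s): [2.39, 2.39, 3.14, 3.14, 3.14, 3.14, 3.14].

## Interface

Orientations are given as a unit quaternion [w, x, y, z].
In Python, from station import bot, imaging gives the robot as it stands. The module is installed in compiled form; this text tells all that it offers.
- The arm moves only by the tool apply_moves, never from a script. Its argument "increments" is a list of rows, each a list of 7 numbers: the shift along the tool's x, y, z in mm, then the turn, a rotation vector about the tool's x, y, z in degrees, then the closure, from -1 (fully open) to 1 (shut). In form: [[dx, dy, dz, rx, ry, rz, grip], ...]. A call has exactly 8 rows; each row shifts and turns the pose as measured when the row begins, along the tool's axes as they then stand; what a row does not reach is not made up. A row lasts 1/8 s, in which the tool goes at most 62.5 mm and 10.7 degrees, less where a joint would pass 70% of its speed; a pose out of reach is approached as far as the arm can. A call with a gripper value outside its range is refused whole. The fingers move at their own pace and stop on an object; "grip_force" is the grip in N (left out, the last holds). Time passes only in rows, so rows that do not move let the fingers close, or fill a call up. It gives the time, the measured TCP pose, the force and the opening at its end, in the units of the state.
- bot.get_obs(): the state, without advancing time (a new reading comes with each control period).
- imaging.read_camera(name): name is "scene" or "top"; returns the picture (480x640x3 uint8, red, green, blue); there is no depth.
- imaging.get_calibration(name): a dict with "K" (3x3 intrinsics, pixels), "extrinsics" (4x4, takes a point from camera to world coordinates). Camera axes: x right, y down, z forward; pixel columns grow to the right and rows downward; lengths in m; the calibration is good to about 2 mm. A picture is of the moment at which its call begins. get_calibration takes no time and is no camera call.
- bot.hand_in(): hands the job in, once; it reports no verdict.
The state is a dict: "t": time; "q": joint angles; "joint_vel": joint speeds; "joint_torque": joint torques, N m; "eef_pos": TCP position; "tool_rot": TCP orientation; "contact_force": force on the tool from outside, world axes, zero at the start; "torque": the same for the moment, N m; "gripper_width": opening from 0.0 (shut) to 1.0 (fully open).
Only numpy, scipy, OpenCV 4.12 (cv2) and the standard library are available. Lean on these libraries where they do the work, as an engineer would, in place of code of your own. Each camera call takes 0.05 s, during which the arm holds its last target.

## Working session

There is one attempt and no reset: what is moved stays moved. The work goes in short steps, Python scripts to look and compute and a tool call to move; the robot and the scene stay as the last step left them, time stands still between calls to the robot, and variables do not carry over. Pictures are saved under pics/ and viewed, and the job is handed in when it is done.

Besides the shell and the picture viewer there is one more tool, called after ">>>" as a command line: name --pt "numbers of a row" for each row, then --argument value for the rest. apply_moves: Moves the arm, as the interface text tells. Its arguments: {"type":"object","properties":{"increments":{"type":"array","items":{"type":"array","items":{"type":"number"}}},"grip_force":{"type":"number"}},"required":["increments"]}

```bash
mkdir -p pics
python3 - <<'E'
from station import bot, imaging
import cv2
o=bot.get_obs()
for k,v in o.items(): print(k,v)
print(bot.grasp_offset)
for n in("scene","top"):
    im=imaging.read_camera(n); cv2.imwrite(f"pics/{n}0.png",im[:,:,::-1])
    c=imaging.get_calibration(n); print(n,c)
E
```

```text
t 0.0
q [ 1.00091719  0.47781707  0.02234679  1.55646541 -0.01153405  1.10930015
 -0.08311666]
joint_vel [ 3.84604106e-05  3.81788065e-04  1.44639640e-03 -4.18201075e-04
  1.42233808e-03 -1.11703037e-04  8.43087660e-04]
joint_torque [-9.05598990e-04 -5.96451187e+01  1.60810813e+00 -2.81199950e+01
  1.25837469e-02  9.35324613e-03  5.20702415e-06]
eef_pos [ 0.30046312 -0.60376693  0.23030858]
tool_rot [-4.41650549e-04  8.50154525e-01 -5.26532446e-01 -8.19644787e-04]
contact_force [ 0.68180327 -0.03484936 -0.06404331]
torque [-0.0191941  -0.04854807 -0.00254362]
gripper_width 0.9985021737602647
0.0187
scene {'K': array([[536.95518575,   0.        , 330.16459417],
       [  0.        , 536.95518575, 231.94923773],
       [  0.        ,   0.        ,   1.        ]]), 'extrinsics': array([[-0.15532617,  0.55839082, -0.81490703,  1.61643011],
       [ 0.98772429,  0.07395056, -0.13759376,  0.21047803],
       [-0.01656826, -0.82627538, -0.56302264,  0.87496231],
       [ 0.        ,  0.        ,  0.        ,  1.        ]])}
top {'K': array([[515.89210612,   0.        , 329.80969506],
       [  0.        , 515.89210612, 239.89585107],
       [  0.        ,   0.        ,   1.        ]]), 'extrinsics': array([[ 0.00355259, -0.98127084,  0.1926004 ,  0.17350727],
       [-0.99969544, -0.00818866, -0.02328028,  0.03629798],
       [ 0.0244214 , -0.19245904, -0.98100108,  1.50668232],
       [ 0.        ,  0.        ,  0.        ,  1.        ]])}
```

View pics/top0.png

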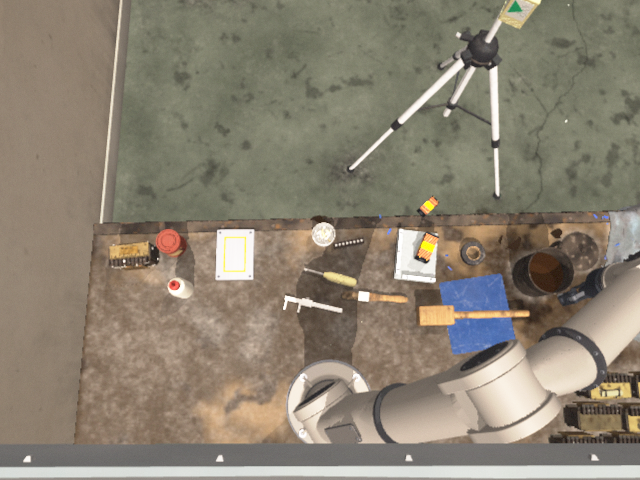

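View pics/scene0.png

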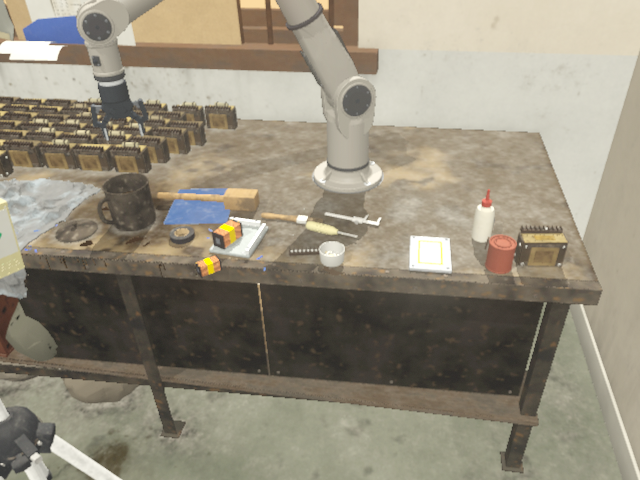

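The top view shows the board at about (416,256) with the coil at (427,248), a smaller decoy at (428,206), the plate at (235,254) and the tape at (473,252). I'll enlarge these next.

Run:
```python
import cv2
t=cv2.imread("pics/top0.png"); s=cv2.imread("pics/scene0.png")
def crop(im,x0,y0,w,h,f,name):
    c=cv2.resize(im[y0:y0+h,x0:x0+w],None,fx=f,fy=f,interpolation=cv2.INTER_CUBIC)
    for i in range(0,w,10):
        cv2.putText(c,str(x0+i),(i*f,8),0,.3,(255,255,255),1); cv2.line(c,(i*f,8),(i*f,14),(255,255,255),1)
    for i in range(0,h,10):
        cv2.putText(c,str(y0+i),(0,i*f+4),0,.3,(255,255,255),1);cv2.line(c,(20,i*f),(26,i*f),(255,255,255),1)
    cv2.imwrite(name,c)
crop(t,385,222,70,62,9,"pics/t_board.png")
crop(t,205,222,60,64,9,"pics/t_plate.png")
crop(s,200,205,75,60,10,"pics/s_board.png")
```

```text
(no output)
```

View pics/t_board.png

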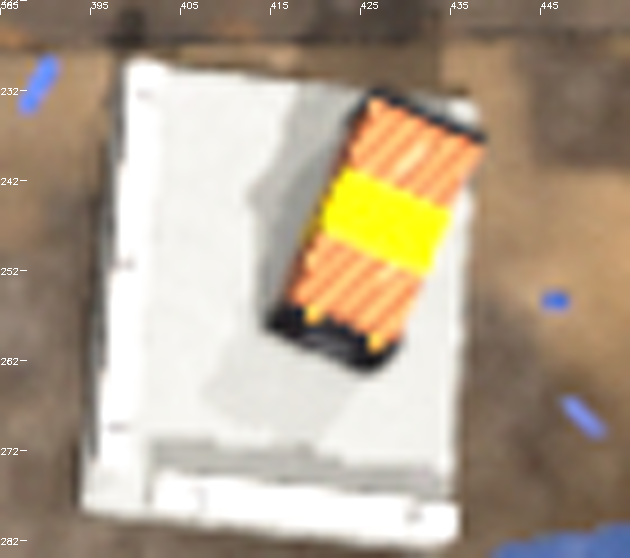

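View pics/t_plate.png

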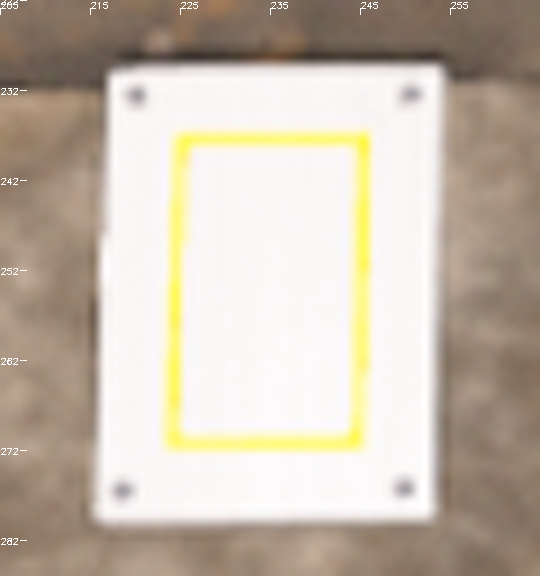

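View pics/s_board.png

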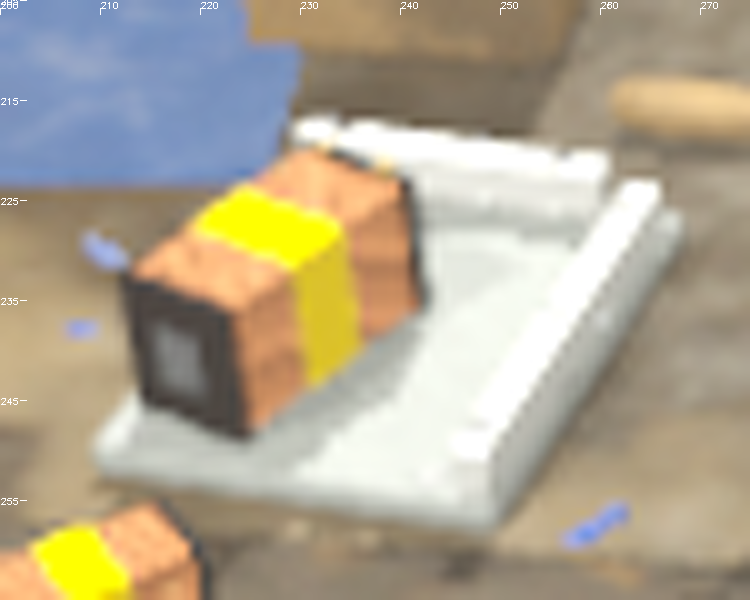

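```bash
cat > h.py <<'E'
import numpy as np, cv2, json
from station import bot, imaging
from scipy.optimize import least_squares
def proj(n,P):
    c=imaging.get_calibration(n); E=np.linalg.inv(c["extrinsics"]); P=np.atleast_2d(P)
    p=(P@E[:3,:3].T+E[:3,3])@c["K"].T
    return p[:,:2]/p[:,2:]
def ray(n,uv,z):
    c=imaging.get_calibration(n); E=c["extrinsics"]
    d=E[:3,:3]@np.linalg.solve(c["K"],[uv[0],uv[1],1]); o=E[:3,3]
    return o+d*(z-o[2])/d[2]
def cr(x0,y0,f): return lambda p:((p[0]+.5)/f-.5+x0,(p[1]+.5)/f-.5+y0)
def world(pose,P):
    x,y,a=pose; P=np.atleast_2d(np.array(P,float))/1000
    R=np.array([[np.cos(a),-np.sin(a),0],[np.sin(a),np.cos(a),0],[0,0,1]])
    return P@R.T+[x,y,0]
def overlay(n,im,polys,x0,y0,w,h,f,name):
    c=cv2.resize(im[y0:y0+h,x0:x0+w],None,fx=f,fy=f,interpolation=cv2.INTER_CUBIC)
    for P,col in polys:
        q=((proj(n,P)-[x0,y0]+.5)*f-.5)
        cv2.polylines(c,[np.round(q*8).astype(np.int32)],True,col,1,cv2.LINE_AA,3)
    cv2.imwrite(name,c)
def box(pose,x0,x1,y0,y1,z): return world(pose,[[x0,y0,z],[x1,y0,z],[x1,y1,z],[x0,y1,z]])
E
python3 - <<'E'
from h import *
b=cr(385,222,9); p=cr(205,222,9); s=cr(200,205,10)
for nm,q,z in [("board far-right",(478,100),.01),("board near-right?",(458,540),.026),("fence far left",(128,62),.026),("long fence near",(83,510),.026),("inner far",(163,75),.026),("inner near corner",(150,470),.026),("short inner l",(155,475),.026),("short inner r",(458,505),.026),
 ("band tl",(348,168),.0545),("band tr",(452,207),.0545),("band br",(430,275),.0545),("band bl",(322,228),.0545),("band c",(388,220),.0545)]:
    print(nm,np.round(ray("top",b(q),z)*1000,1))
print()
for nm,q in [("pl tl",(108,66)),("tr",(445,66)),("br",(436,520)),("bl",(95,520)),("ytl",(176,134)),("ytr",(371,133)),("ybr",(362,446)),("ybl",(166,449))]:
    print(nm,np.round(ray("top",p(q),.01)*1000,1))
print()
for nm,q,z in [("band1",(245,185),.0545),("band2",(342,230),.0545),("band3",(300,270),.0545),("band4",(195,222),.0545),("board left",(97,440),.01),("board near",(490,520),.01),("board right",(683,222),.01),("longfence top inner near",(450,435),.026),("lf top outer near",(490,440),.026),("lf top outer far",(660,185),.026),("lf top inner far",(625,182),.026),("sf far",(295,120),.026),("sf inner r",(607,172),.026)]:
    print(nm,np.round(ray("scene",s(q),z)*1000,1))
E
```

```text
board far-right [ 492.  -320.8   10. ]
board near-right? [ 343.9 -305.1   26. ]
fence far left [ 500.3 -202.1   26. ]
long fence near [ 352.8 -184.3   26. ]
inner far [ 496.1 -213.5   26. ]
inner near corner [ 365.9 -206.2   26. ]
short inner l [ 364.3 -207.8   26. ]
short inner r [ 355.2 -305.5   26. ]
band tl [ 459.9 -267.5   54.5]
band tr [ 447.5 -300.5   54.5]
band br [ 425.3 -292.6   54.5]
band bl [ 440.3 -258.5   54.5]
band c [ 443.1 -279.8   54.5]

pl tl [497.7 335.5  10. ]
tr [498.7 225.3  10. ]
br [348.8 223.4  10. ]
bl [348.1 332.8  10. ]
ytl [475.1 312.3  10. ]
ytr [476.  248.7  10. ]
ybr [372.7 248.   10. ]
ybl [371.3 311.1  10. ]

band1 [ 424.2 -291.4   54.5]
band2 [ 442.6 -257.5   54.5]
band3 [ 463.1 -262.9   54.5]
band4 [ 444.1 -299.3   54.5]
board left [ 488.5 -318.6   10. ]
board near [ 509.5 -200.5   10. ]
board right [ 361.8 -185.1   10. ]
longfence top inner near [ 494.4 -214.4   26. ]
lf top outer near [ 495.1 -203.    26. ]
lf top outer far [ 367.1 -189.2   26. ]
lf top inner far [ 366.9 -199.7   26. ]
sf far [ 347.2 -305.2   26. ]
sf inner r [ 362.4 -206.2   26. ]
```

```bash
cat > fit.py <<'E'
from h import *
b=cr(385,222,9); p=cr(205,222,9); s=cr(200,205,10)
def fit(obs,x0):
    def r(v): return np.concatenate([(proj(n,world(v,P))[0]-uv) for n,uv,P in obs])
    f=least_squares(r,x0,loss='soft_l1',f_scale=.5); print(np.round(f.x,4),np.round(f.fun.reshape(-1,2),2).tolist()); return f.x
B=fit([("top",b((478,100)),(-60,-75,10)),("scene",s((97,440)),(-60,-75,10)),("scene",s((490,520)),(60,-75,10)),("scene",s((683,222)),(60,75,10)),
 ("scene",s((625,182)),(48,60.5,26)) if 0 else ("scene",s((683,222)),(60,75,10))],[.43,-.25,1.47])
Pl=fit([("top",p(q),P) for q,P in [((108,66),(55,-75,10)),((445,66),(-55,-75,10)),((436,520),(-55,75,10)),((95,520),(55,75,10))]],[.42,.28,1.57])
w=20
C=fit([("top",b(q),(x,y,54.5)) for q,x,y in [((348,168),18.5,-11),((452,207),-18.5,-11),((430,275),-18.5,11),((322,228),18.5,11)]]+
 [("scene",s(q),(x,y,54.5)) for q,x,y in [((245,185),-18.5,11),((342,230),18.5,11),((300,270),18.5,-11),((195,222),-18.5,-11)]],[.443,-.28,1.2])
np.save("poses.npy",[B,Pl,C])
t=cv2.imread("pics/top0.png"); sc=cv2.imread("pics/scene0.png")
G=(0,160,0);R=(0,0,255);M=(255,0,255)
polys=[(box(B,-60,60,-75,75,10),G),(box(B,48,58,-72,63,26),R),(box(B,-48,48,63,73,26),R),(box(C,-20,20,-40,40,56),M),(box(C,-20,20,-40,40,10),M)]
overlay("top",t,polys,385,222,70,62,9,"pics/o_t.png"); overlay("scene",sc,polys,200,205,75,60,10,"pics/o_s.png")
overlay("top",t,[(box(Pl,-55,55,-75,75,10),G),(box(Pl,-28,28,-48,48,10),M)],205,222,60,64,9,"pics/o_p.png")
print("squared coil centre", world(B,(28,23,33)), "rel coil in board", np.round(1000*(np.array([[np.cos(B[2]),np.sin(B[2])],[-np.sin(B[2]),np.cos(B[2])]])@(C[:2]-B[:2])),1), C[2]-B[2])
E
python3 fit.py; cd pics; python3 -c "
import cv2,numpy as np
a=cv2.imread('o_t.png');b=cv2.imread('o_s.png')"
```

```text
[ 0.426  -0.2524  1.4512] [[0.03, -0.43], [-1.4, 0.97], [-0.24, -0.46], [0.67, -0.55], [0.67, -0.55]]
[0.4233 0.2793 1.5833] [[0.1, 0.02], [0.03, -0.11], [0.03, -0.07], [-0.17, 0.16]]
[ 0.443  -0.279   1.1642] [[-0.39, -0.18], [-0.03, 0.58], [-0.35, -0.08], [-0.29, 0.03], [-0.24, 0.26], [0.19, -0.48], [-0.9, -0.64], [-0.57, 0.31]]
squared coil centre [[ 0.4065168  -0.22183767  0.033     ]] rel coil in board [-24.4 -20. ] -0.2869646399397201
```

View pics/o_t.png

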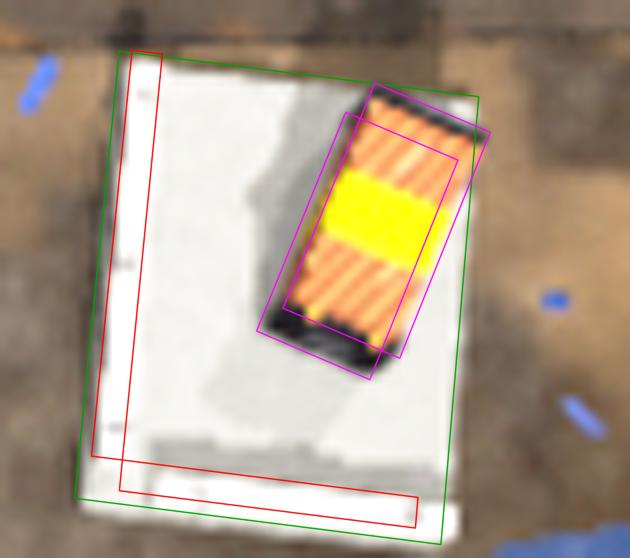

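View pics/o_s.png

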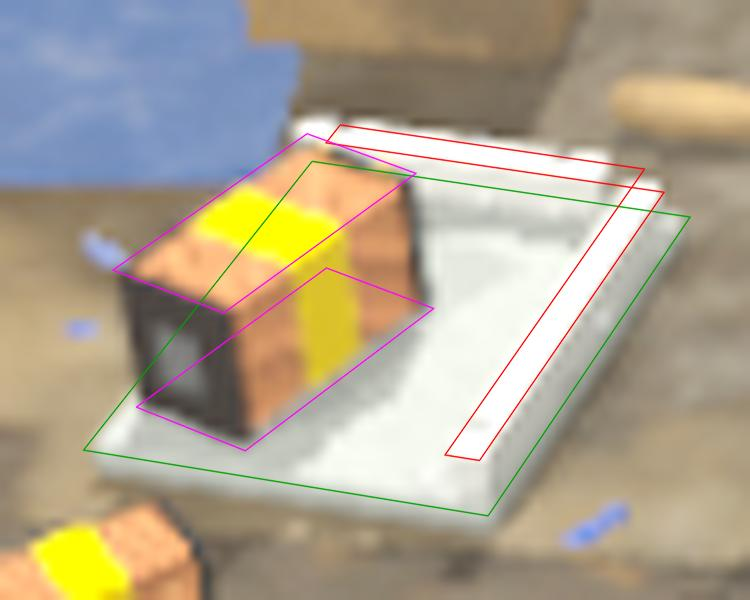

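View pics/o_p.png

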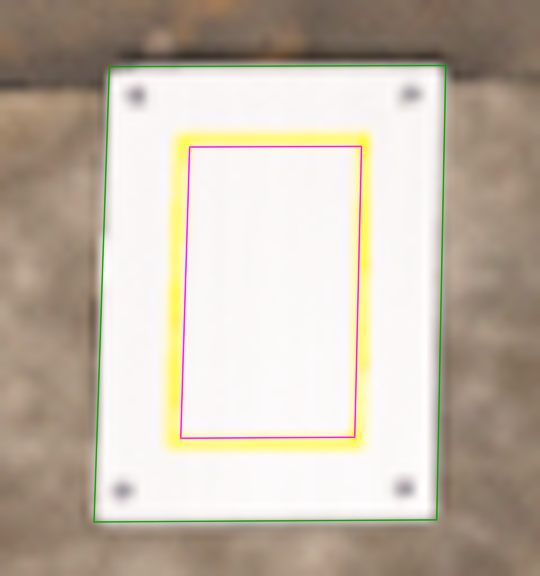

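Run:
```python
import cv2,numpy as np
t=cv2.imread("pics/top0.png"); 
c=t[224:286,388:440].astype(float)
c=np.clip((c-120)*255/135,0,255).astype(np.uint8)
c=cv2.LUT(c,np.array([255*(i/255)**3 for i in range(256)],np.uint8))
f=9
c=cv2.resize(c,None,fx=f,fy=f,interpolation=cv2.INTER_CUBIC)
for i in range(0,52,5): cv2.line(c,(i*f+4,0),(i*f+4,6),(0,0,255),1);cv2.putText(c,str(388+i),(i*f,16),0,.3,(0,0,255),1)
for i in range(0,62,5): cv2.line(c,(0,i*f+4),(6,i*f+4),(0,0,255),1);cv2.putText(c,str(224+i),(8,i*f+8),0,.3,(0,0,255),1)
cv2.imwrite("pics/t_b2.png",c)
```

```text
(no output)
```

View pics/t_b2.png

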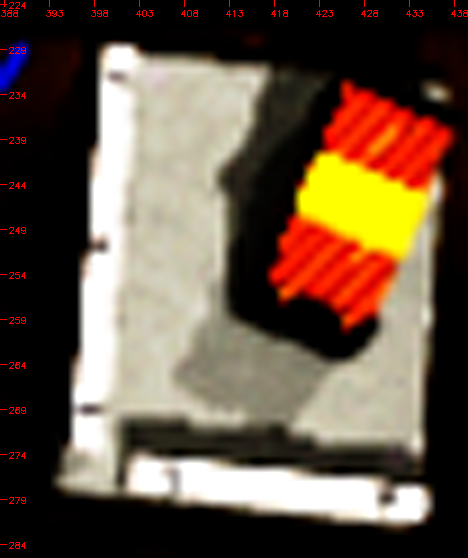

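```bash
python3 - <<'E'
s=open("fit.py").read()
a=s.index("B=fit"); e=s.index("Pl=fit")
s=s[:a]+'''g=cr(388,224,9)
T=[("top",g(q),P) for q,P in [((430,485),(-60,63,26)),((128,457),(36,63,26)),((137,57),(48,-75,26)),((118,450),(48,60,26)),((55,487),(60,75,10)),((446,85),(-60,-75,10)),((430,520),(-60,73,26)),((103,45),(58,-75,26))]]
S=[("scene",s(q),P) for q,P in [((97,440),(-60,-75,10)),((490,520),(60,-75,10)),((683,222),(60,75,10)),((450,435),(48,-75,26)),((490,440),(58,-75,26)),((660,185),(58,60,26)),((625,182),(48,60,26)),((295,120),(-60,73,26)),((607,172),(36,63,26))]]
fit(T,[.43,-.25,1.47]);fit(S,[.43,-.25,1.47]);B=fit(T+S,[.43,-.25,1.47])
'''+s[e:]
s=s.replace("-72,63,26","-75,60,26").replace("-48,48,63","-60,36,63")
open("fit.py","w").write(s)
E
python3 fit.py
```

```text
[ 0.4225 -0.2528  1.4722] [[0.39, 0.66], [1.03, 0.31], [-0.53, -1.93], [-1.9, -0.37], [-0.22, 0.87], [0.28, -0.09], [0.18, 0.19], [-0.12, -0.96]]
[ 0.4217 -0.2528  1.475 ] [[-0.65, 0.42], [0.88, -1.64], [0.49, -1.71], [0.1, 1.49], [-0.42, 1.49], [-0.08, 0.08], [0.16, -0.05], [0.3, -0.71], [-1.57, -0.11]]
[ 0.4223 -0.2527  1.4742] [[0.41, 0.71], [1.04, 0.43], [-0.61, -1.82], [-1.89, -0.24], [-0.2, 1.01], [0.2, -0.05], [0.2, 0.25], [-0.2, -0.84], [-0.7, 0.53], [0.82, -1.5], [0.49, -1.59], [0.04, 1.62], [-0.48, 1.62], [-0.09, 0.2], [0.15, 0.07], [0.29, -0.61], [-1.58, 0.0]]
[0.4233 0.2793 1.5833] [[0.1, 0.02], [0.03, -0.11], [0.03, -0.07], [-0.17, 0.16]]
[ 0.443  -0.279   1.1642] [[-0.39, -0.18], [-0.03, 0.58], [-0.35, -0.08], [-0.29, 0.03], [-0.24, 0.26], [0.19, -0.48], [-0.9, -0.64], [-0.57, 0.31]]
squared coil centre [[ 0.40206533 -0.22263065  0.033     ]] rel coil in board [-24.2 -23.2] -0.30997442285412813
```

View pics/o_t.png

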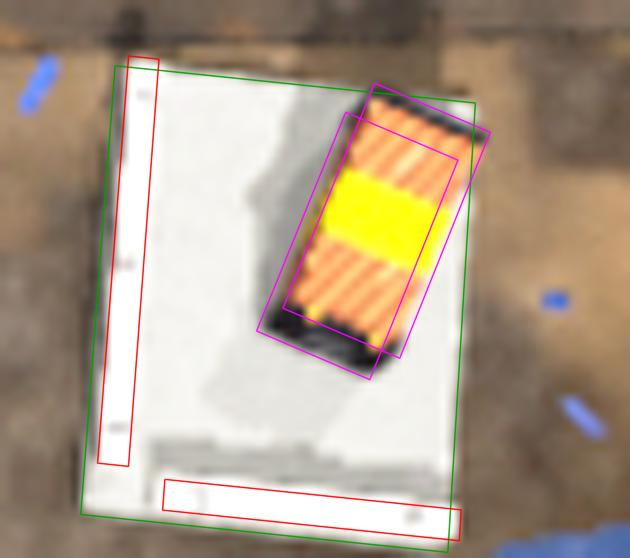

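View pics/o_s.png

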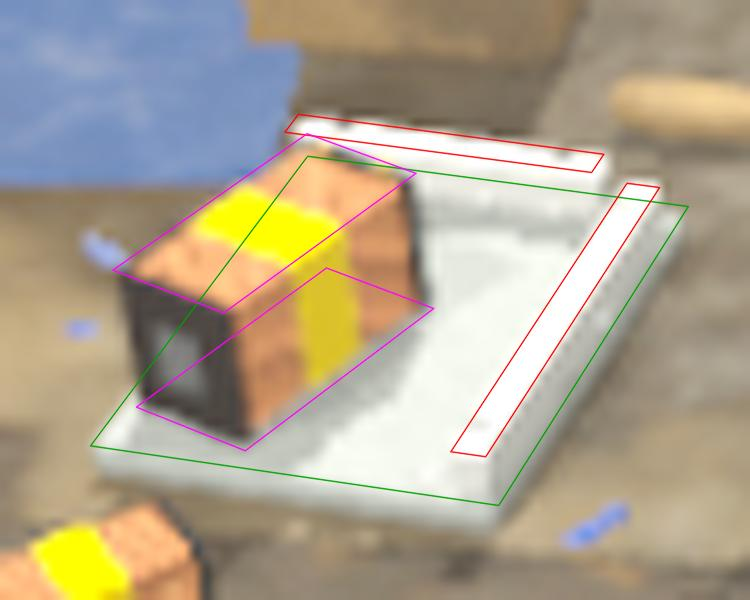

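```bash
sed -i 's/(48,-75,26)/(48,-72,26)/g;s/(58,-75,26)/(58,-72,26)/g;s/(48,60,26)/(48,63,26)/g;s/(58,60,26)/(58,63,26)/g;s/(36,63,26)/(38,63,26)/g;s/(-60,63,26)/(-58,63,26)/g;s/(-60,73,26)/(-58,73,26)/g;s/-75,60,26/-72,63,26/;s/-60,36,63/-58,38,63/' fit.py; python3 fit.py
cat > plan.py <<'E'
from h import *
from scipy.spatial.transform import Rotation as Ro
# usage: plan(pos, yaw_of_tool_x_deg): delta in the tool frame
def plan(pos,yaw):
    o=bot.get_obs(); q=np.array(o["tool_rot"]); R=Ro.from_quat(q[[1,2,3,0]])
    y=np.radians(yaw); T=Ro.from_matrix(np.array([[np.cos(y),np.sin(y),0],[np.sin(y),-np.cos(y),0],[0,0,-1]]))
    d=R.inv().apply(np.array(pos)-o["eef_pos"])*1000
    rv=(R.inv()*T).as_rotvec(degrees=True)
    x=R.as_matrix()[:,0]
    print("t",round(o["t"],2),"pos",np.round(o["eef_pos"],4),"yaw",round(np.degrees(np.arctan2(x[1],x[0])),2),"F",np.round(o["contact_force"],1),"w",round(o["gripper_width"],3))
    print("shift tool mm",np.round(d,1),"rot deg",np.round(rv,2)); return d,rv
E
python3 - <<'E'
from plan import *
B,Pl,C=np.load("poses.npy")
plan([C[0],C[1],.1],np.degrees(C[2])-180)
print("tape",ray("top",(473,252),.009))
E
```

```text
[ 0.4232 -0.2537  1.4723] [[0.01, 0.35], [0.65, 0.0], [-0.31, -1.17], [-1.67, 0.42], [0.08, 0.64], [0.56, -0.32], [-0.21, -0.12], [0.09, -0.2]]
[ 0.4231 -0.2534  1.474 ] [[-1.04, 0.7], [0.49, -1.32], [0.2, -1.44], [0.13, 1.15], [-0.39, 1.15], [-0.02, -0.2], [0.22, -0.33], [0.63, -0.39], [-1.22, 0.24]]
[ 0.4232 -0.2535  1.4733] [[-0.03, 0.35], [0.6, 0.04], [-0.4, -1.14], [-1.72, 0.46], [0.04, 0.68], [0.48, -0.33], [-0.25, -0.12], [0.0, -0.16], [-1.1, 0.69], [0.41, -1.32], [0.16, -1.43], [0.06, 1.16], [-0.47, 1.16], [-0.07, -0.19], [0.18, -0.32], [0.59, -0.39], [-1.27, 0.25]]
[0.4233 0.2793 1.5833] [[0.1, 0.02], [0.03, -0.11], [0.03, -0.07], [-0.17, 0.16]]
[ 0.443  -0.279   1.1642] [[-0.39, -0.18], [-0.03, 0.58], [-0.35, -0.08], [-0.29, 0.03], [-0.24, 0.26], [0.19, -0.48], [-0.9, -0.64], [-0.57, 0.31]]
squared coil centre [[ 0.40299907 -0.22340614  0.033     ]] rel coil in board [-23.4 -22.2] -0.3091155239149439
t 0.1 pos [ 0.3005 -0.6038  0.2304] yaw -63.54 F [0.  0.7 0.6] w 1.001
shift tool mm [-227.1 -272.3  130.7] rot deg [ 0.05  0.09 49.76]
tape [ 0.43450623 -0.42421558  0.009     ]
```

>>> apply_moves --pt "-38 -45 0 0 0 0 -0.4" --pt "-38 -45 0 0 0 0 -0.4" --pt "-38 -45 0 0 0 0 -0.4" --pt "-38 -45 0 0 0 0 -0.4" --pt "-38 -45 0 0 0 0 -0.4" --pt "-37 -47 0 0 0 0 -0.4" --pt "0 0 20 0 0 10 -0.4" --pt "0 0 20 0 0 10 -0.4" --grip_force 20

```text
t: 1.1
eef_pos: [0.4467, -0.2686, 0.188]
tool_rot: [-0.0, 0.743, -0.67, -0.001]
contact_force: [0.2, -0.5, -0.3]
gripper_width: 0.696
```

Run:
```python
from plan import *
plan([.443,-.279,.1],66.7-180)
```

```text
t 1.1 pos [ 0.4467 -0.2686  0.188 ] yaw -84.07 F [ 0.2 -0.5 -0.3] w 0.696
shift tool mm [10.1  4.7 88. ] rot deg [ 0.07  0.11 29.23]
```

>>> apply_moves --pt "10 5 20 0 0 10 -0.4" --pt "0 0 20 0 0 10 -0.4" --pt "0 0 20 0 0 9 -0.4" --pt "0 0 20 0 0 0 -0.4" --pt "0 0 8 0 0 0 -0.4" --pt "0 0 0 0 0 0 -0.4" --pt "0 0 0 0 0 0 -0.4" --pt "0 0 0 0 0 0 -0.4"

```text
t: 2.1
eef_pos: [0.4416, -0.2777, 0.0962]
tool_rot: [-0.001, -0.544, 0.839, 0.002]
contact_force: [-0.1, 0.5, 0.8]
gripper_width: 0.701
```

Run:
```python
from plan import *
plan([.443,-.279,.027],66.7-180)
for n,(x,y) in (("scene",(195,180)),("top",(385,210))):
    im=imaging.read_camera(n)[:,:,::-1]
    cv2.imwrite(f"pics/{n}1.png",cv2.resize(im[y:y+85,x:x+85],None,fx=7,fy=7,interpolation=cv2.INTER_CUBIC))
```

```text
t 2.1 pos [ 0.4416 -0.2777  0.0962] yaw -114.03 F [-0.1  0.5  0.8] w 0.701
shift tool mm [ 0.7 -2.1 69.2] rot deg [ 0.28  0.08 -0.73]
```

View pics/scene1.png

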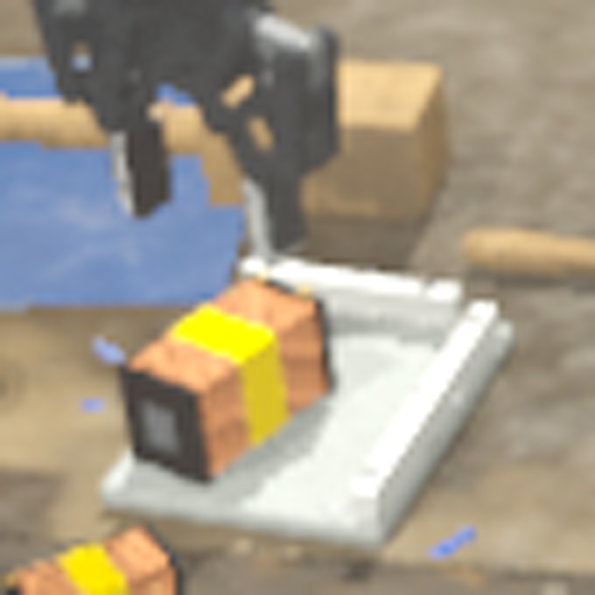

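View pics/top1.png

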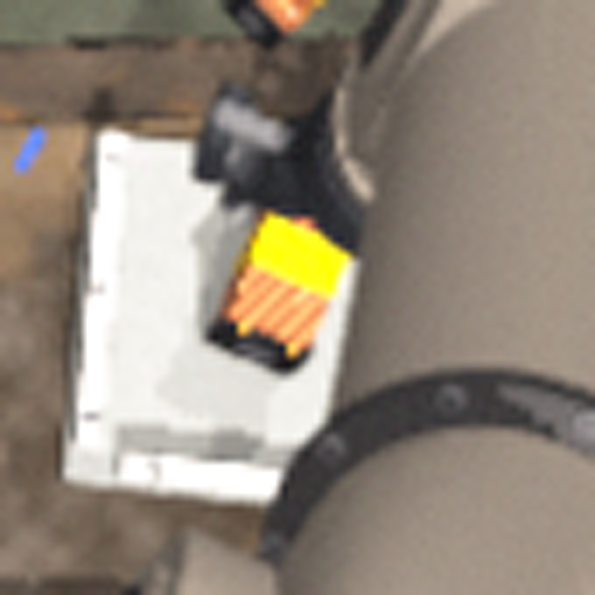

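The picture shows both fingers straddling the coil's line, above it and parallel to its sides, so I'll go down and close.

>>> apply_moves --pt "1 -2 25 0 0 -1 -0.4" --pt "0 0 25 0 0 0 -0.4" --pt "0 0 15 0 0 0 -0.4" --pt "0 0 4 0 0 0 -0.4" --pt "0 0 0 0 0 0 0.2" --pt "0 0 0 0 0 0 0.3" --pt "0 0 0 0 0 0 0.3" --pt "0 0 0 0 0 0 0.3"

```text
t: 3.2
eef_pos: [0.445, -0.2804, 0.0284]
tool_rot: [0.001, -0.552, 0.834, -0.0]
contact_force: [-0.8, 0.6, -4.8]
gripper_width: 0.426
```

Run:
```python
from plan import *
plan([.443,-.279,.027],66.7-180)
for n,(x,y) in (("scene",(195,180)),):
    im=imaging.read_camera(n)[:,:,::-1]
    cv2.imwrite(f"pics/{n}2.png",cv2.resize(im[y:y+85,x:x+85],None,fx=7,fy=7,interpolation=cv2.INTER_CUBIC))
```

```text
t 3.2 pos [ 0.445  -0.2804  0.0284] yaw -113.01 F [-0.8  0.6 -4.8] w 0.426
shift tool mm [-0.5  2.4  1.4] rot deg [-0.06  0.07  0.29]
```

View pics/scene2.png

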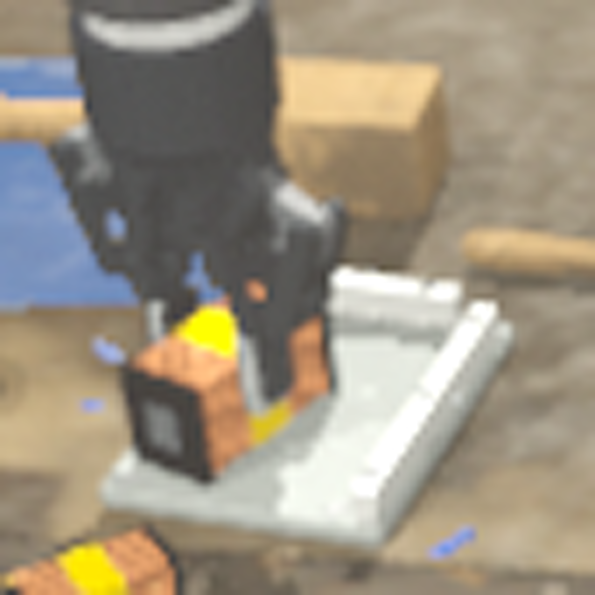

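Run:
```python
from plan import *
B,Pl,C=np.load("poses.npy")
for x,y in ((28-8,23-8),(28,23)):
  t=world(B,(x,y-2.4,33))[0]; print(t); plan([t[0],t[1],.032],np.degrees(B[2])-180)
```

```text
[ 0.41257124 -0.2323802   0.033     ]
t 3.25 pos [ 0.445  -0.2804  0.0284] yaw -113.02 F [ 0.   0.5 -3.6] w 0.427
shift tool mm [-31.5  48.6  -3.6] rot deg [ -0.07   0.07 -17.43]
[ 0.40538768 -0.22363968  0.033     ]
t 3.25 pos [ 0.445  -0.2804  0.0284] yaw -113.02 F [ 0.   0.5 -3.6] w 0.427
shift tool mm [-36.7  58.6  -3.6] rot deg [ -0.07   0.07 -17.43]
```

>>> apply_moves --pt "0 0 -2 0 0 0 0.3" --pt "0 0 -2 0 0 0 0.3" --pt "-8 12 0 0 0 0 0.3" --pt "-8 12 0 0 0 0 0.3" --pt "-8 12 0 0 0 0 0.3" --pt "-8 12 0 0 0 0 0.3" --pt "0 0 0 0 0 -9 0.3" --pt "0 0 0 0 0 -8 0.3" --grip_force 40

```text
t: 4.25
eef_pos: [0.4147, -0.2344, 0.0352]
tool_rot: [0.001, -0.672, 0.74, -0.008]
contact_force: [-0.2, 0.4, -4.3]
gripper_width: 0.428
```

```bash
cat > snap.py <<'E'
from plan import *
import sys
def snap(k,names=("scene","top")):
    for n,(x,y) in (("scene",(195,180)),("top",(385,210))):
        if n in names:
            im=imaging.read_camera(n)[:,:,::-1]; cv2.imwrite(f"pics/{n}_full{k}.png",im)
            cv2.imwrite(f"pics/{n}{k}.png",cv2.resize(im[y:y+85,x:x+85],None,fx=7,fy=7,interpolation=cv2.INTER_CUBIC))
E
python3 - <<'E'
from snap import *
plan([.41257,-.23238,.028],84.41-180)
snap(3)
E
```

```text
t 4.25 pos [ 0.4147 -0.2344  0.0352] yaw -95.54 F [-0.2  0.4 -4.3] w 0.428
shift tool mm [-1.9  2.4  7.1] rot deg [-0.8  -0.51  0.06]
```

View pics/scene3.png

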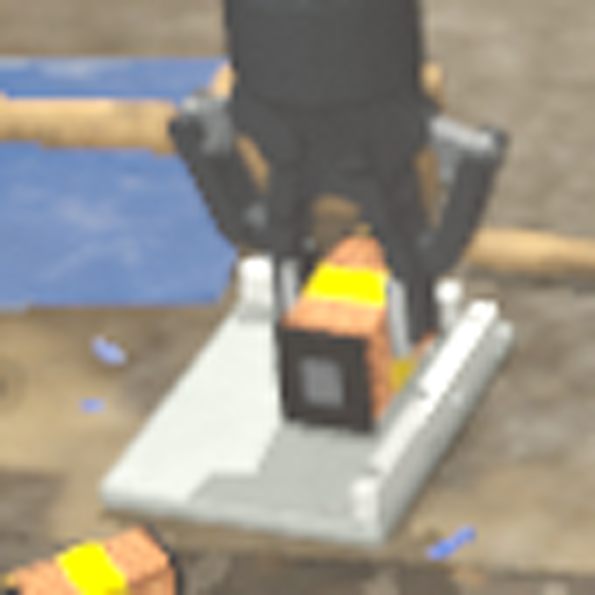

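View pics/top3.png

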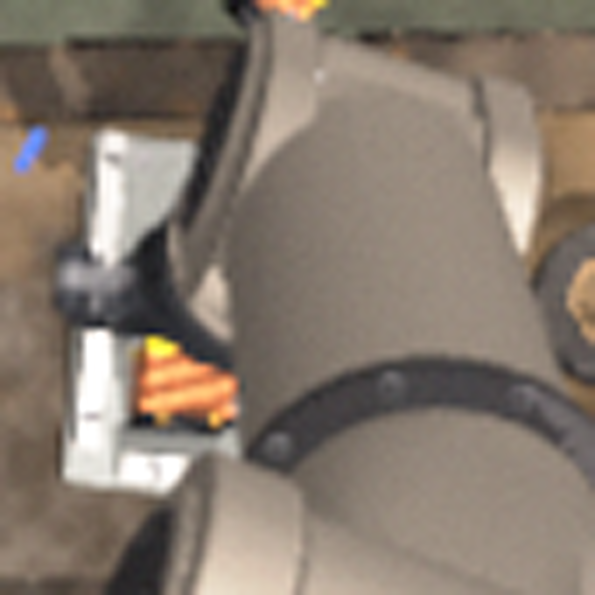

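>>> apply_moves --pt "-2 2 0 -0.8 -0.5 0 0.3" --pt "0 0 3 0 0 0 0.3" --pt "0 0 3 0 0 0 0.3" --pt "0 0 0 0 0 0 0.3" --pt "0 2 0 0 0 0 0.3" --pt "0 2 0 0 0 0 0.3" --pt "0 1 0 0 0 0 0.3" --pt "0 0 0 0 0 0 0.3" --grip_force 20

```text
t: 5.35
eef_pos: [0.4081, -0.2308, 0.029]
tool_rot: [0.0, -0.668, 0.744, 0.0]
contact_force: [0.3, -0.3, -1.2]
gripper_width: 0.425
```

Run:
```python
from snap import *
plan([.40539,-.22364,.028],84.41-180)
```

```text
t 5.35 pos [ 0.4081 -0.2308  0.029 ] yaw -96.1 F [ 0.3 -0.3 -1.2] w 0.425
shift tool mm [-6.8  3.4  1. ] rot deg [-0.03  0.05 -0.51]
```

>>> apply_moves --pt "0 2 0 0 0 -0.5 0.3" --pt "0 2 0 0 0 0 0.3" --pt "0 1 0 0 0 0 0.3" --pt "0 1 0 0 0 0 0.3" --pt "0 1 0 0 0 0 0.3" --pt "0 1 0 0 0 0 0.3" --pt "0 0 0 0 0 0 0.3" --pt "0 0 0 0 0 0 0.3"

```text
t: 6.35
eef_pos: [0.4045, -0.2304, 0.0297]
tool_rot: [0.003, -0.672, 0.74, -0.004]
contact_force: [4.2, -0.1, -4.9]
gripper_width: 0.427
```

Run:
```python
from snap import *
plan([.40539,-.22364,.028],84.41-180)
```

```text
t 6.35 pos [ 0.4045 -0.2304  0.0297] yaw -95.51 F [ 4.2 -0.1 -4.9] w 0.427
shift tool mm [-6.8 -0.2  1.7] rot deg [-0.55 -0.01  0.08]
```

>>> apply_moves --pt "0 1.5 1 -0.5 0 0 0.3" --pt "0 1.5 0 0 0 0 0.3" --pt "-2 0 0 0 0 0 0.3" --pt "-2 0 0 0 0 0 0.3" --pt "-1.5 0 0 0 0 0 0.3" --pt "-1 0 0 0 0 0 0.3" --pt "-1 0 0 0 0 0 0.3" --pt "0 0 0 0 0 0 0.3"

```text
t: 7.35
eef_pos: [0.4051, -0.2247, 0.0298]
tool_rot: [0.001, -0.672, 0.741, -0.003]
contact_force: [4.3, -1.2, -3.9]
gripper_width: 0.428
```

Run:
```python
from snap import *
plan([.40539,-.22364,.028],84.41-180)
```

```text
t 7.35 pos [ 0.4051 -0.2247  0.0298] yaw -95.59 F [ 4.3 -1.2 -3.9] w 0.428
shift tool mm [-1.1 -0.2  1.8] rot deg [-0.36 -0.19  0.  ]
```

>>> apply_moves --pt "0 0 1.5 -0.4 -0.2 0 0.3" --pt "0 0 0.5 0 0 0 0.3" --pt "-1.5 0 0 0 0 0 0.3" --pt "-1.5 0 0 0 0 0 0.3" --pt "-1 0 0 0 0 0 0.3" --pt "-1 0 0 0 0 0 0.3" --pt "0 1.5 0 0 0 0 0.3" --pt "0 0 0 0 0 0 0.3"

```text
t: 8.35
eef_pos: [0.4051, -0.2246, 0.0292]
tool_rot: [-0.001, -0.67, 0.742, -0.002]
contact_force: [3.2, -1.9, -2.7]
gripper_width: 0.424
```

Run:
```python
from snap import *
plan([.40539,-.22364,.028],84.41-180)
snap(4)
```

```text
t 8.35 pos [ 0.4051 -0.2246  0.0292] yaw -95.84 F [ 3.2 -1.9 -2.7] w 0.424
shift tool mm [-0.9 -0.2  1.2] rot deg [-0.06 -0.24 -0.25]
```

View pics/scene4.png

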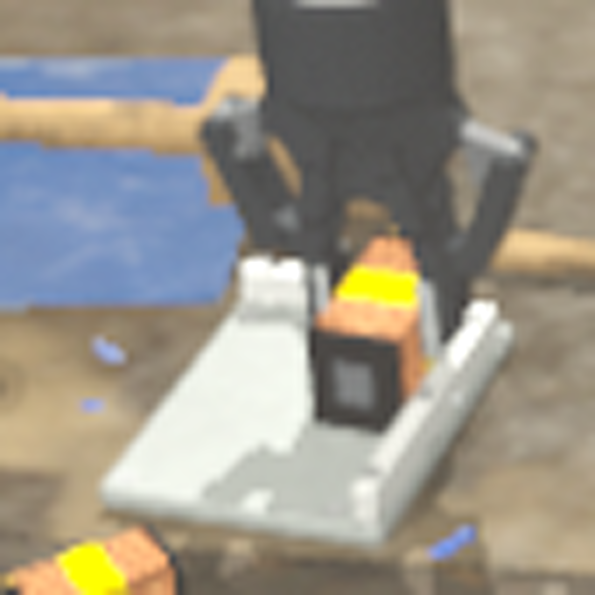

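>>> apply_moves --pt "-3 0 1 0 0 0 0.3" --pt "-4 0 0 0 0 0 0.3" --pt "-5 0 0 0 0 0 0.3" --pt "-5 0 0 0 0 0 0.3" --pt "-3 4 0 0 0 0 0.3" --pt "-3 5 0 0 0 0 0.3" --pt "-3 5 0 0 0 0 0.3" --pt "-4 4 0 0 0 0 0.3"

```text
t: 9.45
eef_pos: [0.4043, -0.2234, 0.0328]
tool_rot: [-0.001, -0.664, 0.747, -0.028]
contact_force: [8.5, -18.6, -13.3]
gripper_width: 0.425
```

Run:
```python
from snap import *
plan([.40539,-.22364,.028],84.41-180)
snap(5,("scene",))
```

```text
t 9.45 pos [ 0.4043 -0.2234  0.0328] yaw -96.78 F [  8.5 -18.6 -13.3] w 0.425
shift tool mm [-0.1 -0.9  4.9] rot deg [-2.32 -2.21 -1.14]
```

View pics/scene5.png

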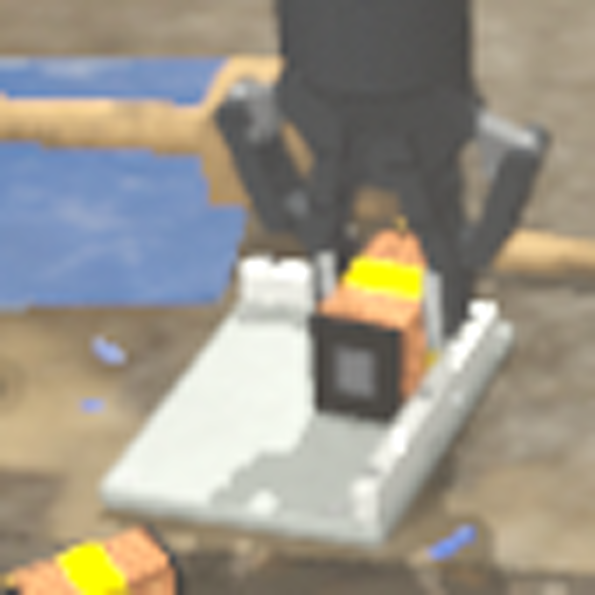

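>>> apply_moves --pt "0 0 1 -2.3 -2.2 -1 0.3" --pt "0 0 3 0 0 0 0.3" --pt "0 0 2 0 0 0 0.3" --pt "-2 2 0 0 0 0 0.3" --pt "-2 2 0 0 0 0 0.3" --pt "0 0 0 0 0 0 0.3" --pt "0 0 0 0 0 0 0.3" --pt "0 0 0 0 0 0 0.3"

```text
t: 10.5
eef_pos: [0.4053, -0.2245, 0.0289]
tool_rot: [0.001, -0.669, 0.743, -0.009]
contact_force: [3.4, -4.1, -0.9]
gripper_width: 0.425
```

Run:
```python
from snap import *
plan([.40539,-.22364,.028],84.41-180)
```

```text
t 10.5 pos [ 0.4053 -0.2245  0.0289] yaw -95.97 F [ 3.4 -4.1 -0.9] w 0.425
shift tool mm [-0.8 -0.   0.9] rot deg [-0.84 -0.56 -0.38]
```

>>> apply_moves --pt "0 0 0 0 0 0 -0.3" --pt "0 0 0 0 0 0 -0.3" --pt "0 0 0 0 0 0 -0.3" --pt "0 0 0 0 0 0 -0.3" --pt "0 0 -20 0 0 0 -0.3" --pt "0 0 -30 0 0 0 -0.3" --pt "0 0 -50 0 0 0 -0.3" --pt "0 -50 -30 0 0 0 0.0"

```text
t: 11.5
eef_pos: [0.4445, -0.2244, 0.1582]
tool_rot: [-0.003, -0.669, 0.743, 0.001]
contact_force: [1.2, -0.7, -0.5]
gripper_width: 0.502
```

>>> apply_moves --pt "0 -50 0 0 0 0 0.5" --pt "40 -30 0 0 0 0 1" --pt "50 -20 0 0 0 0 1" --pt "50 0 0 0 0 0 1" --pt "0 0 0 0 0 0 1" --pt "0 0 0 0 0 0 1" --pt "0 0 0 0 0 0 1" --pt "0 0 0 0 0 0 1"

```text
t: 12.5
eef_pos: [0.5377, -0.3736, 0.1609]
tool_rot: [-0.001, -0.672, 0.74, -0.001]
contact_force: [-0.5, -0.9, -0.4]
gripper_width: -0.0
```

Run:
```python
from snap import *
plan([.40539,-.22364,.028],84.41-180)
snap(6)
```

```text
t 12.5 pos [ 0.5377 -0.3736  0.1609] yaw -95.49 F [-0.5 -0.9 -0.4] w -0.0
shift tool mm [-136.9  146.1  132.5] rot deg [-0.03 -0.13  0.1 ]
```

View pics/scene6.png

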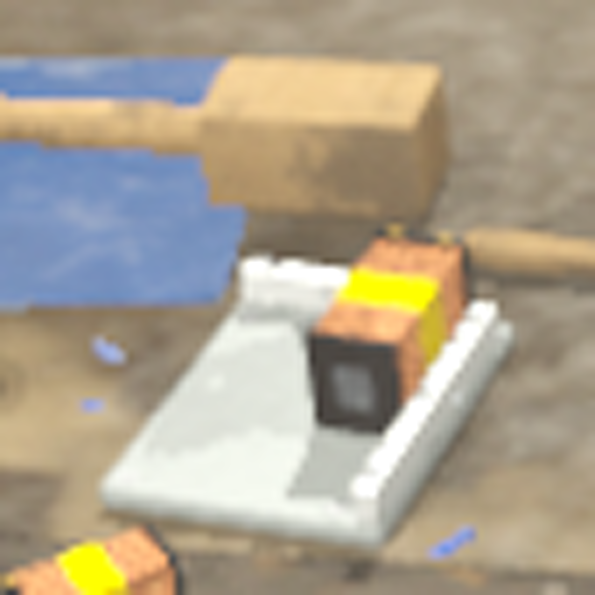

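View pics/top6.png

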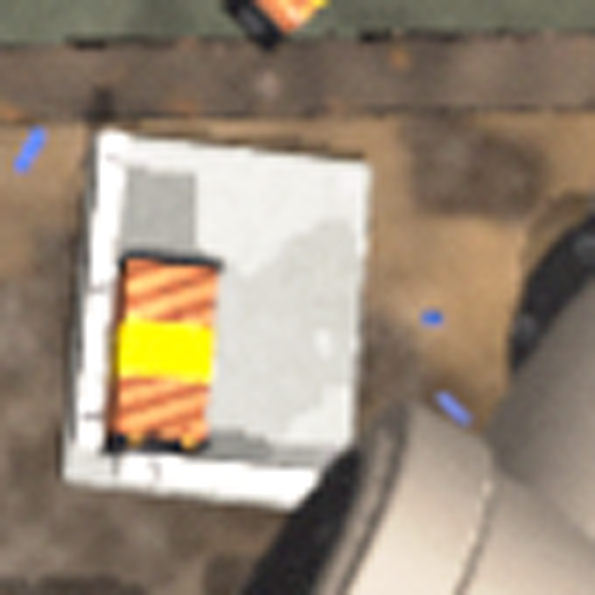

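Run:
```python
from snap import *
B=np.load("poses.npy")[0]
t=world(B,(-22,23,20))[0]; plan(t,84.41-180)
```

```text
t 12.6 pos [ 0.5378 -0.3739  0.161 ] yaw -95.5 F [ 0.4 -0.1 -0. ] w -0.004
shift tool mm [-87.2 148.8 140.7] rot deg [-0.05 -0.14  0.09]
```

>>> apply_moves --pt "-29 49 0 0 0 0 1" --pt "-29 50 0 0 0 0 1" --pt "-25 50 20 0 0 0 1" --pt "0 0 40 0 0 0 1" --pt "0 0 40 0 0 0 1" --pt "0 0 30 0 0 0 1" --pt "0 0 8 0 0 0 1" --pt "0 0 0 0 0 0 1"

```text
t: 13.6
eef_pos: [0.3966, -0.2726, 0.022]
tool_rot: [0.001, -0.675, 0.738, -0.005]
contact_force: [-0.6, -0.2, 0.1]
gripper_width: -0.005
```

Run:
```python
from snap import *
B=np.load("poses.npy")[0]
t=world(B,(-22,23,20))[0]; plan(t,84.41-180)
snap(7,("scene",))
```

```text
t 13.6 pos [ 0.3966 -0.2726  0.022 ] yaw -95.17 F [-0.6 -0.2  0.1] w -0.005
shift tool mm [ 0.4 -1.5  2. ] rot deg [-0.47 -0.29  0.42]
```

View pics/scene7.png

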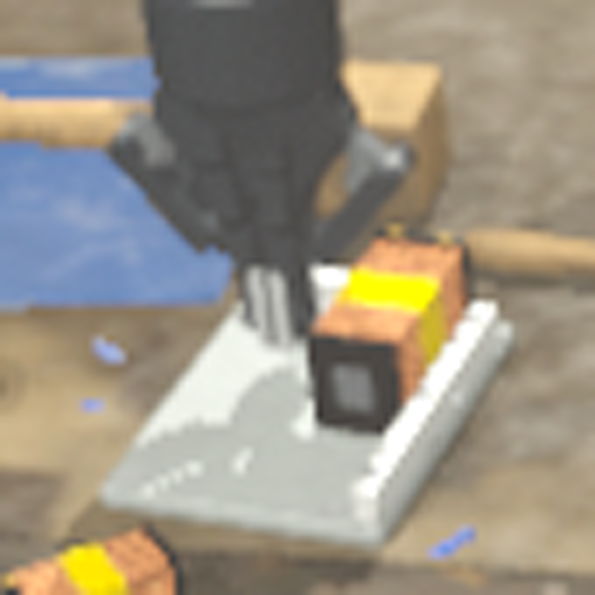

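>>> apply_moves --pt "-5 -1 0 -0.5 -0.3 0.4 1" --pt "-4 0 0 0 0 0 1" --pt "-3 0 0 0 0 0 1" --pt "-3 0 0 0 0 0 1" --pt "-3 0 0 0 0 0 1" --pt "-3 0 0 0 0 0 1" --pt "-3 0 0 0 0 0 1" --pt "-3 0 0 0 0 0 1"

```text
t: 14.65
eef_pos: [0.4018, -0.2554, 0.027]
tool_rot: [-0.002, -0.669, 0.744, -0.007]
contact_force: [-1.7, -9.0, 1.1]
gripper_width: -0.0
```

Run:
```python
from snap import *
B=np.load("poses.npy")[0]
t=world(B,(-7,23,20))[0]; plan(t,84.41-180)
```

```text
t 14.65 pos [ 0.4018 -0.2554  0.027 ] yaw -96.08 F [-1.7 -9.   1.1] w -0.0
shift tool mm [3.  1.9 7. ] rot deg [-0.49 -0.73 -0.49]
```

>>> apply_moves --pt "-4 0 0 0 0 0 1" --pt "6 0 0 -0.5 -0.7 -0.5 1" --pt "14 0 0 0 0 0 1" --pt "0 -40 0 0 0 0 1" --pt "0 -40 0 0 0 0 1" --pt "-26 0 3 0 0 0 1" --pt "-26 0 3 0 0 0 1" --pt "0 0 0 0 0 0 1"

```text
t: 15.65
eef_pos: [0.4862, -0.2347, 0.0204]
tool_rot: [-0.001, -0.669, 0.743, -0.001]
contact_force: [0.5, -0.4, -1.1]
gripper_width: -0.001
```

Run:
```python
from snap import *
B=np.load("poses.npy")[0]
t=world(B,(24,-30,20))[0]; plan(t,84.41-180)
snap(8,("scene",))
```

```text
t 15.65 pos [ 0.4862 -0.2347  0.0204] yaw -96.0 F [ 0.5 -0.4 -1.1] w -0.001
shift tool mm [ 1.1 30.9  0.4] rot deg [-0.   -0.18 -0.41]
```

View pics/scene8.png

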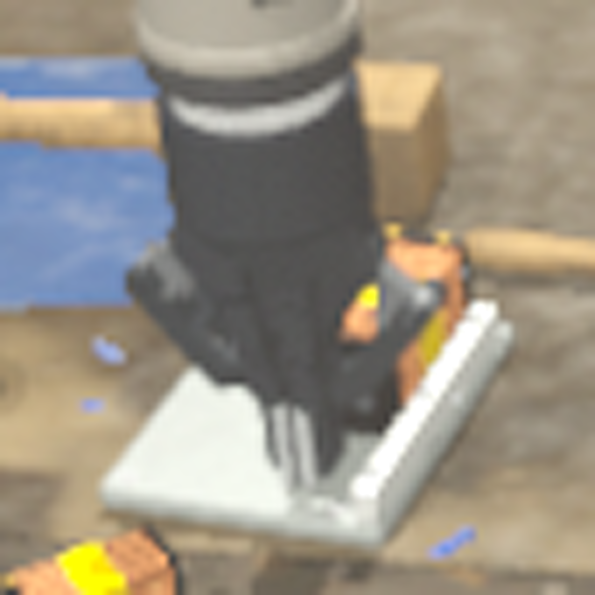

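>>> apply_moves --pt "1 10 0 0 0 -0.4 1" --pt "0 10 0 0 0 0 1" --pt "0 8 0 0 0 0 1" --pt "0 3 0 0 0 0 1" --pt "0 3 0 0 0 0 1" --pt "0 4 0 0 0 0 1" --pt "0 4 0 0 0 0 1" --pt "0 4 0 0 0 0 1"

```text
t: 16.7
eef_pos: [0.4527, -0.2384, 0.0254]
tool_rot: [0.007, -0.67, 0.742, -0.015]
contact_force: [6.9, 0.6, -1.9]
gripper_width: 0.002
```

Run:
```python
from snap import *
B=np.load("poses.npy")[0]
t=world(B,(24,-28,20))[0]; plan(t,84.41-180)
```

```text
t 16.7 pos [ 0.4527 -0.2384  0.0254] yaw -95.81 F [ 6.9  0.6 -1.9] w 0.002
shift tool mm [-6.2  0.2  5.3] rot deg [-1.88 -0.56 -0.21]
```

>>> apply_moves --pt "0 -8 0 0 0 0 1" --pt "0 -15 0 0 0 0 1" --pt "0 -20 -20 -1 -0.5 0 0.5" --pt "30 0 -50 0 0 0 -0.4" --pt "50 0 -50 0 0 0 -0.4" --pt "50 0 0 0 0 0 -0.4" --pt "0 0 0 0 0 0 -0.4" --pt "0 0 0 0 0 0 -0.4"

```text
t: 17.7
eef_pos: [0.4853, -0.3708, 0.146]
tool_rot: [0.003, -0.672, 0.741, -0.003]
contact_force: [0.5, 1.3, -0.3]
gripper_width: 0.702
```

Run:
```python
from snap import *
B=np.load("poses.npy")[0]
snap(9)
t=world(B,(28,23,90))[0]; plan(t,84.41-180)
Q=[B[0],B[1],B[2]]
c=world(B,(28,23,0))[0]; C=(c[0],c[1],B[2])
polys=[(box(C,-20,20,-40,40,56),(255,0,255)),(box(C,-20,20,-40,40,10),(255,0,255)),(box(B,48,58,-72,63,26),(0,0,255)),(box(B,-58,38,63,73,26),(0,0,255))]
for n,(x,y) in (("scene",(205,195)),("top",(390,225))):
  overlay(n,cv2.imread(f"pics/{n}_full9.png"),polys,x,y,70,60,10,f"pics/ov_{n}9.png")
```

```text
t 17.8 pos [ 0.4848 -0.3706  0.1458] yaw -95.53 F [ 0.6  0.7 -0.5] w 0.701
shift tool mm [-138.6   96.1   54.9] rot deg [-0.51  0.01  0.06]
```

View pics/ov_scene9.png

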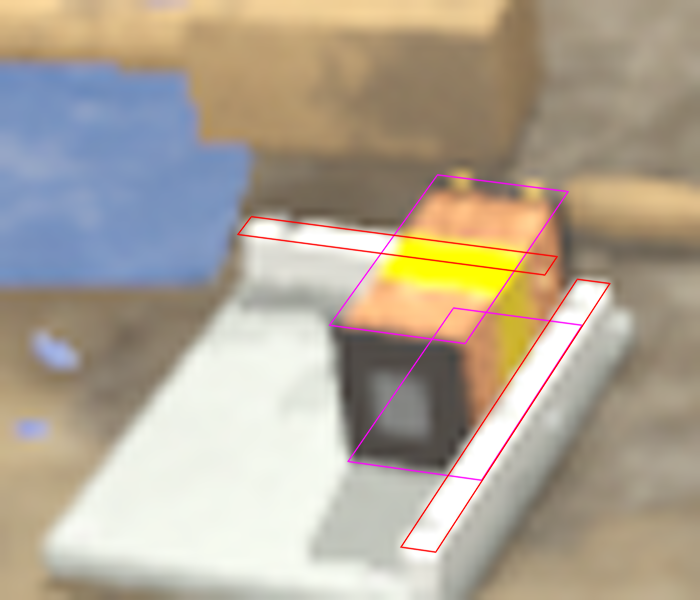

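View pics/ov_top9.png

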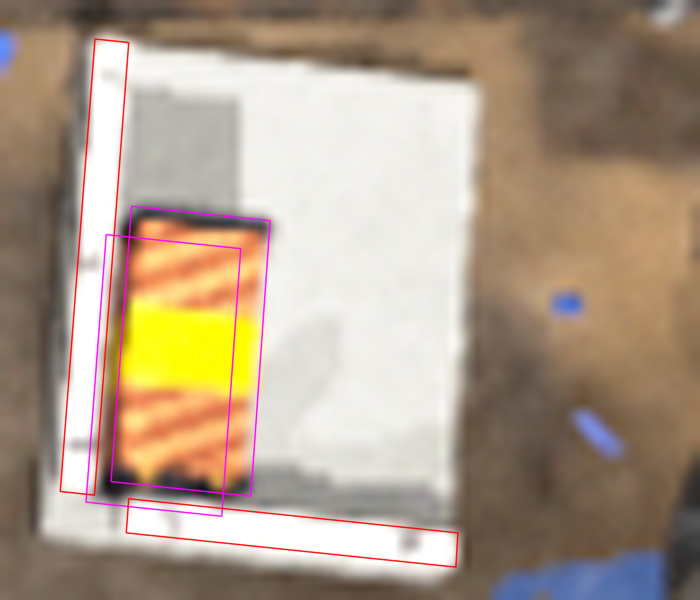

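The coil matches the squared outline in both views, within 1 to 2 mm. It is parallel to the fences, with no gap showing. Next I'll regrip it.

>>> apply_moves --pt "-46 32 0 -0.5 0 0 -0.3" --pt "-46 32 0 0 0 0 -0.3" --pt "-46 32 10 0 0 0 -0.3" --pt "0 0 20 0 0 0 -0.3" --pt "0 0 20 0 0 0 -0.3" --pt "0 0 0 0 0 0 -0.3" --pt "0 0 0 0 0 0 -0.3" --pt "0 0 0 0 0 0 -0.3"

```text
t: 18.8
eef_pos: [0.4006, -0.2106, 0.0935]
tool_rot: [0.0, -0.678, 0.735, 0.002]
contact_force: [0.8, 0.7, 0.6]
gripper_width: 0.65
```

Run:
```python
from snap import *
B=np.load("poses.npy")[0]
t=world(B,(28,22,27))[0]; plan(t,84.41-180)
```

```text
t 18.8 pos [ 0.4006 -0.2106  0.0935] yaw -94.64 F [0.8 0.7 0.6] w 0.65
shift tool mm [12.8 -4.7 66.5] rot deg [0.19 0.19 0.95]
```

>>> apply_moves --pt "7 -3 0 0 0 1 -0.3" --pt "5 -2 0 0 0 0 -0.3" --pt "0 0 0 0 0 0 -0.3" --pt "0 0 10 0 0 0 -0.3" --pt "0 0 10 0 0 0 -0.3" --pt "0 0 0 0 0 0 -0.3" --pt "0 0 0 0 0 0 -0.3" --pt "0 0 0 0 0 0 -0.3"

```text
t: 19.8
eef_pos: [0.4051, -0.2245, 0.0726]
tool_rot: [0.0, -0.671, 0.742, 0.002]
contact_force: [-0.3, -0.5, 0.4]
gripper_width: 0.652
```

Run:
```python
from snap import *
B=np.load("poses.npy")[0]
t=world(B,(28,22,27))[0]; plan(t,84.41-180); snap(10,("scene",))
```

```text
t 19.8 pos [ 0.4051 -0.2245  0.0726] yaw -95.77 F [-0.3 -0.5  0.4] w 0.652
shift tool mm [-0.7  1.1 45.6] rot deg [ 0.15  0.17 -0.18]
```

View pics/scene10.png

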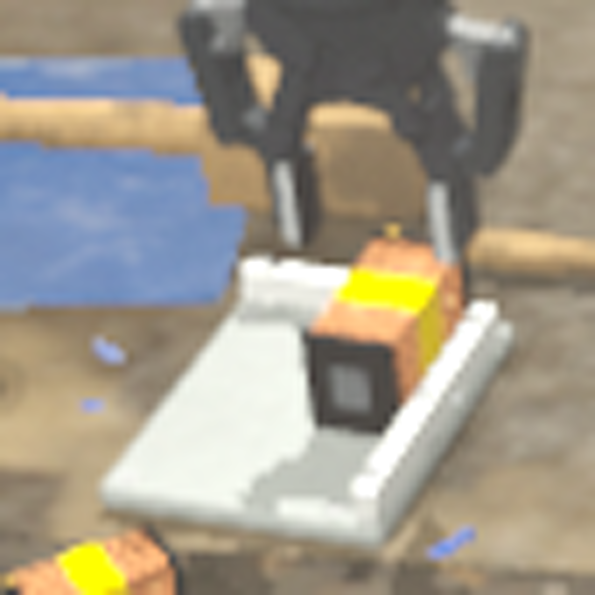

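>>> apply_moves --pt "0 0 15 0 0 0 -0.3" --pt "0 0 15 0 0 0 -0.3" --pt "0 0 8 0 0 0 -0.3" --pt "0 0 4 0 0 0 -0.3" --pt "0 0 1 0 0 0 0.1" --pt "0 0 0 0 0 0 0.3" --pt "0 0 0 0 0 0 0.3" --pt "0 0 0 0 0 0 0.3" --grip_force 50

```text
t: 20.85
eef_pos: [0.4049, -0.2244, 0.0263]
tool_rot: [0.0, -0.671, 0.742, 0.002]
contact_force: [0.4, 0.2, -3.4]
gripper_width: 0.424
```

Run:
```python
from snap import *
B=np.load("poses.npy")[0]
t=world(B,(28,22,27))[0]; plan(t,84.41-180); snap(11,("scene",))
```

```text
t 20.85 pos [ 0.4049 -0.2244  0.0263] yaw -95.78 F [ 0.4  0.2 -3.4] w 0.424
shift tool mm [-0.8  1.  -0.7] rot deg [ 0.15  0.16 -0.19]
```

View pics/scene11.png

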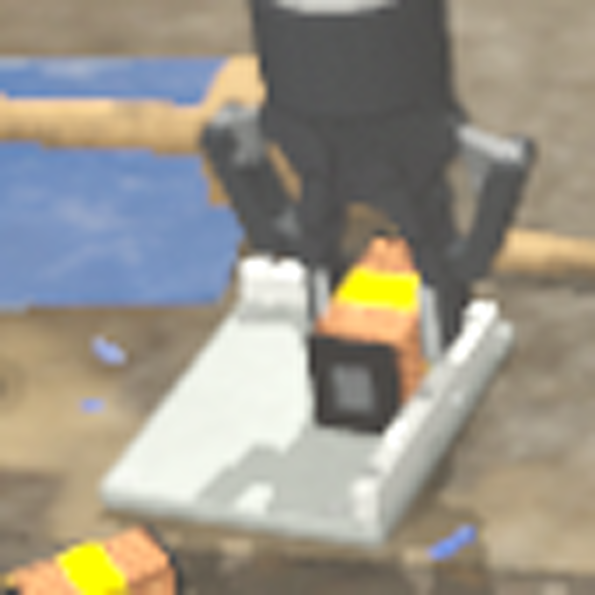

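>>> apply_moves --pt "0 0 -5 0 0 0 0.3" --pt "0 0 -10 0 0 0 0.3" --pt "0 0 -15 0 0 0 0.3" --pt "0 0 -20 0 0 0 0.3" --pt "0 -10 -20 0 0 0 0.3" --pt "0 -20 -20 0 0 0 0.3" --pt "0 -20 -10 0 0 0 0.3" --pt "-20 -10 0 0 0 0 0.3"

```text
t: 21.9
eef_pos: [0.4656, -0.2113, 0.1352]
tool_rot: [-0.0, -0.669, 0.743, 0.002]
contact_force: [-0.2, -0.7, -3.6]
gripper_width: 0.423
```

Run:
```python
from snap import *
C=np.load("poses.npy")[1]
t=world(C,(0,-2,110))[0]; plan(t,90.7-180); snap(12,("scene",))
```

```text
t 21.9 pos [ 0.4656 -0.2113  0.1352] yaw -95.96 F [-0.2 -0.7 -3.6] w 0.423
shift tool mm [-483.7   90.8   26.8] rot deg [ 0.19  0.16 -6.66]
```

View pics/scene_full12.png

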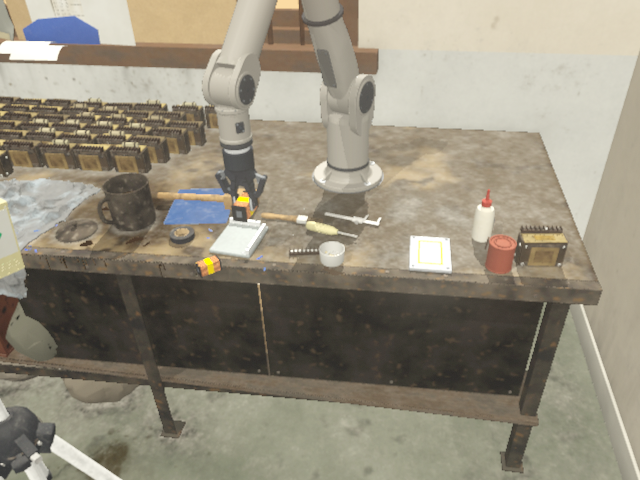

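>>> apply_moves --pt "-30 0 0 0 0 -1 0.3" --pt "-40 4 0 0 0 -1 0.3" --pt "-40 4 0 0 0 -1 0.3" --pt "-40 4 0 0 0 -1 0.3" --pt "-40 4 0 0 0 -1 0.3" --pt "-40 6 0 0 0 -1 0.3" --pt "-40 6 0 0 0 0 0.3" --pt "-40 6 0 0 0 0 0.3"

```text
t: 22.95
eef_pos: [0.4409, 0.1096, 0.1429]
tool_rot: [-0.001, 0.709, -0.705, -0.001]
contact_force: [0.9, 0.7, -4.0]
gripper_width: 0.425
```

Run:
```python
from snap import *
C=np.load("poses.npy")[1]
t=world(C,(0,-2,110))[0]; plan(t,90.7-180)
```

```text
t 22.95 pos [0.4409 0.1096 0.1429] yaw -89.68 F [ 0.9  0.7 -4. ] w 0.425
shift tool mm [-169.6   14.6   33.4] rot deg [ 0.06  0.15 -0.38]
```

>>> apply_moves --pt "-40 5 0 0 0 0 0.3" --pt "-40 5 0 0 0 0 0.3" --pt "-35 5 0 0 0 0 0.3" --pt "-25 0 0 0 0 0 0.3" --pt "-12 0 0 0 0 0 0.3" --pt "-5 0 5 0 0 0 0.3" --pt "0 0 10 0 0 0 0.3" --pt "0 0 10 0 0 0 0.3"

```text
t: 23.95
eef_pos: [0.4209, 0.2699, 0.1214]
tool_rot: [0.0, 0.71, -0.704, 0.0]
contact_force: [0.3, 0.2, -4.5]
gripper_width: 0.425
```

Run:
```python
from snap import *
C=np.load("poses.npy")[1]
t=world(C,(0,-2,27))[0]; plan(t,90.7-180)
im=imaging.read_camera("scene")[:,:,::-1]; cv2.imwrite("pics/s13.png",cv2.resize(im[165:285,370:570],None,fx=4,fy=4,interpolation=cv2.INTER_CUBIC))
```

```text
t 23.95 pos [0.4209 0.2699 0.1214] yaw -89.45 F [ 0.3  0.2 -4.5] w 0.425
shift tool mm [-9.4 -4.4 94.4] rot deg [-0.02 -0.03 -0.15]
```

View pics/s13.png

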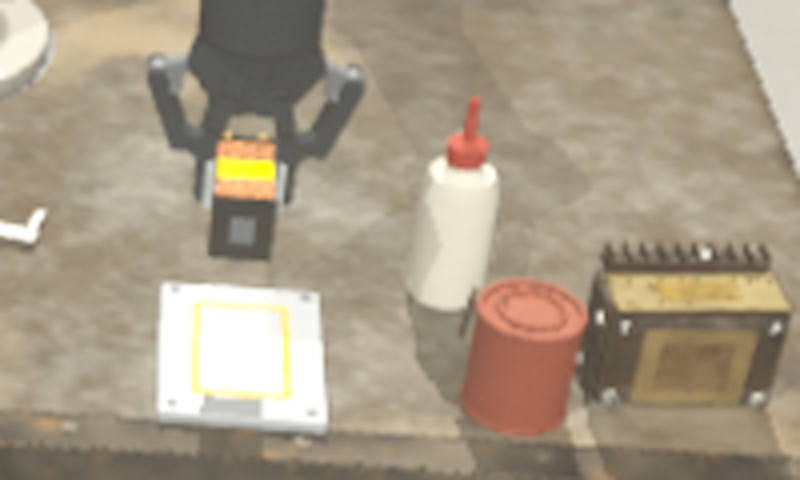

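>>> apply_moves --pt "-6 -3 10 0 0 0 0.3" --pt "-3 -1 15 0 0 0 0.3" --pt "0 0 15 0 0 0 0.3" --pt "0 0 15 0 0 0 0.3" --pt "0 0 10 0 0 0 0.3" --pt "0 0 5 0 0 0 0.3" --pt "0 0 0 0 0 0 0.3" --pt "0 0 0 0 0 0 0.3"

```text
t: 25.0
eef_pos: [0.4244, 0.2776, 0.044]
tool_rot: [0.002, 0.71, -0.704, 0.0]
contact_force: [0.8, 0.9, -3.7]
gripper_width: 0.422
```

Run:
```python
from snap import *
C=np.load("poses.npy")[1]
t=world(C,(0,-2,26.3))[0]; plan(t,90.7-180)
im=imaging.read_camera("scene")[:,:,::-1]; cv2.imwrite("pics/s14.png",cv2.resize(im[165:285,370:570],None,fx=4,fy=4,interpolation=cv2.INTER_CUBIC))
```

```text
t 25.0 pos [0.4244 0.2776 0.044 ] yaw -89.54 F [ 0.8  0.9 -3.7] w 0.422
shift tool mm [-1.7 -1.  17.7] rot deg [ 0.17 -0.18 -0.24]
```

View pics/s14.png

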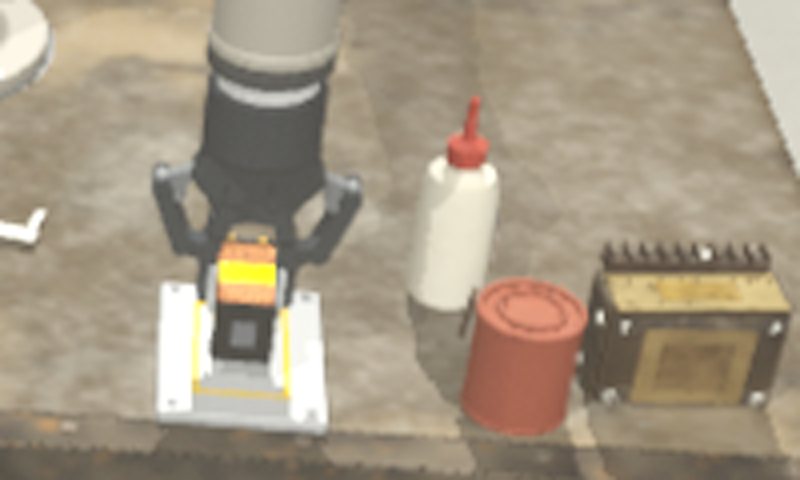

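>>> apply_moves --pt "-2 -1 5 0 0 0 0.3" --pt "0 0 5 0 0 0 0.3" --pt "0 0 3 0 0 0 0.3" --pt "0 0 2 0 0 0 0.3" --pt "0 0 0 0 0 0 0.3" --pt "0 0 0 0 0 0 0.3" --pt "0 0 0 0 0 0 0.3" --pt "0 0 0 0 0 0 0.3"

```text
t: 26.05
eef_pos: [0.426, 0.28, 0.0288]
tool_rot: [0.001, 0.71, -0.704, 0.0]
contact_force: [-0.7, -0.5, -3.5]
gripper_width: 0.424
```

Run:
```python
from snap import *
C=np.load("poses.npy")[1]
t=world(C,(0,-2,26.3))[0]; plan(t,90.7-180)
```

```text
t 26.05 pos [0.426  0.28   0.0288] yaw -89.56 F [-0.7 -0.5 -3.5] w 0.424
shift tool mm [0.7 0.7 2.5] rot deg [ 0.08 -0.12 -0.26]
```

>>> apply_moves --pt "0 0 1 0 0 0 0.3" --pt "0 0 1 0 0 0 0.3" --pt "0 0 0.7 0 0 0 0.3" --pt "0 0 0.7 0 0 0 0.3" --pt "0 0 0.5 0 0 0 0.3" --pt "0 0 0 0 0 0 0.3" --pt "0 0 0 0 0 0 0.3" --pt "0 0 0 0 0 0 0.3" --grip_force 20

```text
t: 27.05
eef_pos: [0.4262, 0.2801, 0.0264]
tool_rot: [0.001, 0.71, -0.704, 0.001]
contact_force: [-1.5, -0.8, -0.2]
gripper_width: 0.422
```

Run:
```python
from snap import *
C=np.load("poses.npy")[1]
t=world(C,(0,-2,26.3))[0]; plan(t,90.7-180)
im=imaging.read_camera("scene")[:,:,::-1]; cv2.imwrite("pics/s15.png",cv2.resize(im[165:285,370:570],None,fx=4,fy=4,interpolation=cv2.INTER_CUBIC))
```

```text
t 27.05 pos [0.4262 0.2801 0.0264] yaw -89.57 F [-1.5 -0.8 -0.2] w 0.422
shift tool mm [0.8 0.9 0.1] rot deg [ 0.04 -0.14 -0.27]
```

View pics/s15.png

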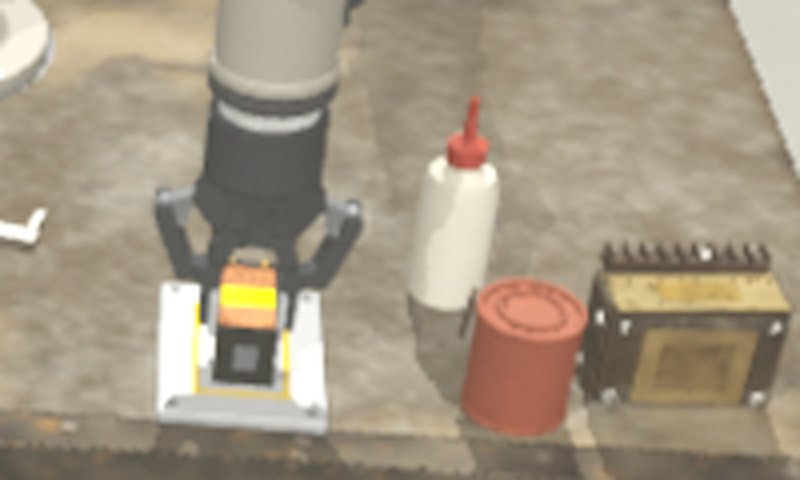

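Fz has dropped from −3.5 N to about 0, so the plate now carries the coil, which sits inside the outline. I'll release it and back off.

>>> apply_moves --pt "0 0 0 0 0 0 -0.3" --pt "0 0 0 0 0 0 -0.3" --pt "0 0 0 0 0 0 -0.3" --pt "0 0 0 0 0 0 -0.3" --pt "0 0 -10 0 0 0 -0.3" --pt "0 0 -25 0 0 0 -0.3" --pt "0 0 -40 0 0 0 -0.3" --pt "0 0 -50 0 0 0 -0.3"

```text
t: 28.1
eef_pos: [0.425, 0.2798, 0.1535]
tool_rot: [0.003, 0.71, -0.704, -0.0]
contact_force: [1.2, 0.8, 0.8]
gripper_width: 0.647
```

>>> apply_moves --pt "40 0 -20 0 0 0 -0.3" --pt "50 0 0 0 0 0 -0.3" --pt "50 0 0 0 0 0 -0.3" --pt "50 0 0 0 0 0 -0.3" --pt "30 0 0 0 0 0 -0.3" --pt "0 0 0 0 0 0 -0.3" --pt "0 0 0 0 0 0 -0.3" --pt "0 0 0 0 0 0 -0.3"

```text
t: 29.1
eef_pos: [0.4302, 0.0583, 0.1842]
tool_rot: [-0.005, 0.711, -0.703, 0.002]
contact_force: [0.2, 0.9, 0.4]
gripper_width: 0.649
```

Run:
```python
from snap import *
C=np.load("poses.npy")[1]
plan([.426,.28,.15],-89.5)
t=imaging.read_camera("top")[:,:,::-1]; s=imaging.read_camera("scene")[:,:,::-1]
polys=[(box(C,-20,20,-40,40,56),(255,0,255)),(box(C,-20,20,-40,40,10),(255,0,255))]
overlay("top",t,polys,155,222,110,80,6,"pics/ft.png"); overlay("scene",s,polys,390,180,130,100,6,"pics/fs.png")
```

```text
t 29.1 pos [0.4302 0.0583 0.1842] yaw -89.31 F [0.2 0.9 0.4] w 0.649
shift tool mm [-221.6    1.9   35. ] rot deg [-0.61  0.21  0.19]
```

View pics/ft.png

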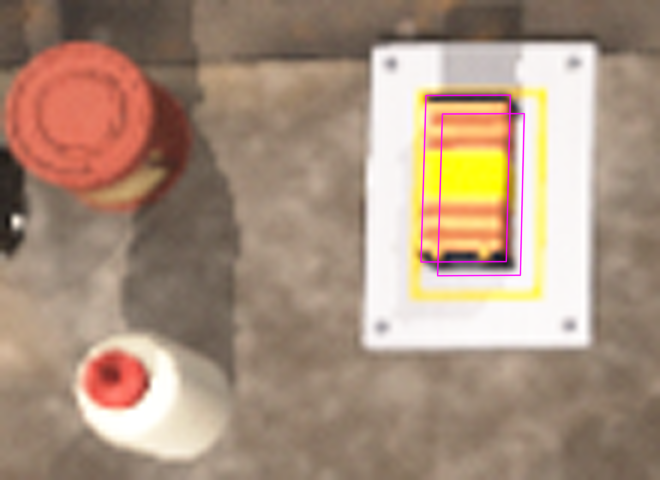

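View pics/fs.png

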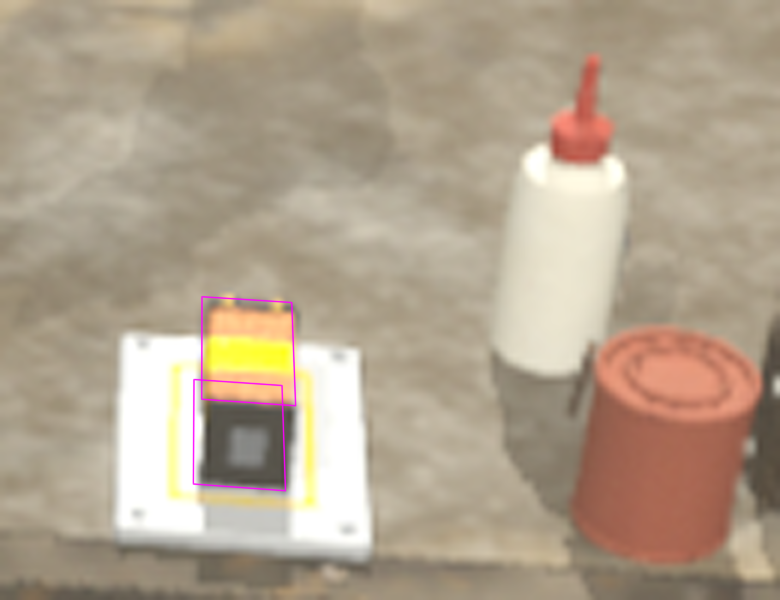

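Run:
```python
from station import bot
print(bot.hand_in())
```

```text
the job is handed in; nothing more can be done
None
```

The coil is now on the curing plate, released, and the job was handed in at about 29 s of the 64 s. Handing in reports no verdict, so everything below comes from my own checks.

**Squaring:** I gripped the coil, turned it parallel to the fences and pushed it into both. After letting go, I nudged it again with the shut fingers. The long side took about 9 N and the end about 7 N, with contact where the model put it. Both cameras showed it parallel to the fences with no visible gap, within 1–2 mm of the squared outline, which is about as fine as the pictures resolve.

**Placing:** I regripped the coil, lifted it with the tool at about 0.14 m, carried it over and lowered it until the plate took its weight. Then I released it and moved the arm clear. The final pictures show it upright inside the yellow outline, about 2 mm from centre and 1° or less off square.

**Other objects:** The final pictures show the tin and the bottle standing where they were. I did not check the tape roll after the moves, but no move went near it.

**Checks that disagreed:**
- **Board outline:** the fitted outline missed some picked corners by up to about 1.7 pixels, so I relied on the contact forces for flushness.
- **Gripped push:** the hardest push, about 20 N, tilted the tool about 2° and lifted the coil slightly. I straightened the tool and lowered the coil before releasing it.
- **Row overshoot:** several fast moves overshot by about 10 mm, and I corrected each before going on.

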